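# Pack the retained samples at the capping bench

## Robot

A 6-joint arm with a two-finger parallel gripper is mounted at the origin on the work surface. World frame = base frame: x ahead of the robot, y to its left, z up, the work surface at z = 0. Lengths are in mm, angles in rad, forces in N, time in s.
With the tool pointing down it reaches from about 300 to 875 mm from the base axis. Payload 6.4 kg.
Tool frame: the origin (TCP) lies where the fingers leave the gripper's body, on its centre line; the fingertips stand 64 mm ahead of it and the grasp point (between the pads) lies 45 mm ahead of it (env.grip_point_offset is the distance from the TCP to the grasp point, in mm); z points along the fingers, y is the line along which they close (so a half turn about z gives the same grasp; the last joint's range is limited). The gripper opens to 88 mm and grips with 3 to 60 N. Pads are 18 mm wide; open, the fingers measure 123 mm over their backs; the gripper's body (75 mm by 187 mm) begins 45 mm behind the grasp point.
Start: joints at [-1.405, 0.181, 1.607, -0, 1.354, -0.206], TCP at [208.91, -535.722, 302.714] pointing down, gripper open.
Joint ranges: [-2.99, 2.99], [-0.89, 2.07], [0.3, 2.58], [-1.14, 4.28], [0, 2.63], [-3.12, 3.12]. Speed limits (rad/s): [2.57, 2.57, 3.01, 3.14, 3.14, 3.14].

## Interface

Orientations are given as a unit quaternion [x, y, z, w].
In Python, from bench import sensors, get_image, workorder, boxes_of, env gives the robot as it stands. The module is installed in compiled form; this text tells all that it offers.
- The arm moves only by the tool arm_command, never from a script. Its arguments are lists of equal length, an entry for each row: "gripper": the gripper's target within -1 to 1 (fully open at 1, half-way at 0, shut at -1); "translation": the shift along the world's x, y, z in cm, a list of three; "spin": the turn about the world's z in degrees. In form: {"gripper": [gripper, ...], "translation": [[x, y, z], ...], "spin": [spin, ...]}. A call has 1 to 5 rows; each row is the pose to reach, as a shift and turn from the pose commanded when the call began; what a row does not reach only later rows make up. A row lasts 1/12 s, in which the tool goes at most 41.7 mm and 7.16 degrees, less where a joint would pass 70% of its speed; a pose out of reach is approached as far as the arm can. A call with a gripper value outside its range is refused whole. The fingers move at their own pace and stop on an object; "grip_force" is the grip in N (left out, the last holds). Time passes only in rows, so rows that repeat a pose let the fingers close. It gives the time, the measured TCP pose, the force, the opening and the grip force at its end, in the units of the state.
- sensors.get_state(): the state, without advancing time (a new reading comes with each control period).
- get_image(name): name is "scene" or "side" or "wrist"; returns a dict with "image" (400x640x3 uint8, red, green, blue), "vfov" (degrees; the focal length in pixels is half the picture's height over the tangent of half this angle, whatever the lens; pixels are square), "cx", "cy" (the principal point, pixels), "view" (4x4, takes a point from world to camera coordinates). Camera axes: x right, y up, looking along -z (the intrinsics and any distortion apply to the point x, -y, -z); pixel columns grow to the right and rows downward; lengths in mm; the calibration is good to about 2 mm. A picture is of the moment at which its call begins. There is no depth.
- workorder.job_done(): hands the job in; it is judged then, once.
Trained networks look in a picture, given as the dict that the camera call returned (one of the last four; its "shot" number tells which), for a name from the list of things; names that differ only in an ending like _2 or _b are one class to them, and where a whole thing is asked for, a point or a joint stands for the part that bears it (a point fixed in the world has none). Each returns a list of dicts, best first, with "conf" (0 to 1); they miss things now and then, are a little off and sometimes report something else, mostly with a low value. They report only what shows in the picture. A call takes as long as a camera call. They do not tell look-alikes from the thing itself.
- boxes_of(picture, query): "extent" ([left, top, width, height] in pixels, round what is visible of it).
The state is a dict: "clock": time; "qpos": joint angles; "joint_velocities": joint speeds; "effort": joint torques, N m; "eef_pos": TCP position; "tool_rot": TCP orientation; "ft_force": force on the tool from outside, world axes, zero at the start; "moment": the same for the moment, N m; "finger_gap": finger opening in mm; "grasp_force": force on a finger pad.
Only numpy, scipy, OpenCV 4.12 (cv2) and the standard library are available. Lean on these libraries where they do the work, as an engineer would, in place of code of your own. Each camera call takes 0.05 s, during which the arm holds its last target. There are 200 camera calls.

## Task

Pack the four capped amber bottles into the cardboard carton, each standing upright in the cell whose floor pad has the colour of its cap. Leave the green bottle and the uncapped bottle standing where they are. It is glass: set the bottles down, do not drop them or knock any over.

Things in the scene. Friction and masses are not known exactly. Their poses are not given: they have to be found in the camera images.
- bottle_red: loose capped amber-glass bottle with a red cap, upright, 140 g nominal; round body 42 mm in diameter up to 55 mm, shoulder tapering to a neck 20 mm in diameter at 68 mm, cap 25 mm in diameter from 78 to 100 mm (the top); origin at the centre of its underside, z up along its axis
- bottle_blue: loose capped amber-glass bottle with a blue cap, upright, 140 g nominal; round body 42 mm in diameter up to 55 mm, shoulder tapering to a neck 20 mm in diameter at 68 mm, cap 25 mm in diameter from 78 to 100 mm (the top); origin at the centre of its underside, z up along its axis
- bottle_gold: loose capped amber-glass bottle with a golden-yellow cap, upright, 140 g nominal; round body 42 mm in diameter up to 55 mm, shoulder tapering to a neck 20 mm in diameter at 68 mm, cap 25 mm in diameter from 78 to 100 mm (the top); origin at the centre of its underside, z up along its axis
- bottle_white: loose capped amber-glass bottle with a white cap, upright, 140 g nominal; round body 42 mm in diameter up to 55 mm, shoulder tapering to a neck 20 mm in diameter at 68 mm, cap 25 mm in diameter from 78 to 100 mm (the top); origin at the centre of its underside, z up along its axis
- pad_red: red pad, 52 x 52 x 3 mm, fixed flat mid-cell on the floor of the open cardboard carton; origin at the centre of its underside, 4 mm above the bench; x, y along the cell's walls. Carton: fixed, 140 x 140 mm, walls and floor 4 mm thick, 34 mm high, 2 x 2 cells 64 x 64 mm inside at 68 mm pitch; which pad is in which cell varies
- pad_blue: blue pad, 52 x 52 x 3 mm, fixed flat mid-cell on the floor of the open cardboard carton; origin at the centre of its underside, 4 mm above the bench; x, y along the cell's walls. Carton: fixed, 140 x 140 mm, walls and floor 4 mm thick, 34 mm high, 2 x 2 cells 64 x 64 mm inside at 68 mm pitch; which pad is in which cell varies
- pad_gold: golden-yellow pad, 52 x 52 x 3 mm, fixed flat mid-cell on the floor of the open cardboard carton; origin at the centre of its underside, 4 mm above the bench; x, y along the cell's walls. Carton: fixed, 140 x 140 mm, walls and floor 4 mm thick, 34 mm high, 2 x 2 cells 64 x 64 mm inside at 68 mm pitch; which pad is in which cell varies
- pad_white: white pad, 52 x 52 x 3 mm, fixed flat mid-cell on the floor of the open cardboard carton; origin at the centre of its underside, 4 mm above the bench; x, y along the cell's walls. Carton: fixed, 140 x 140 mm, walls and floor 4 mm thick, 34 mm high, 2 x 2 cells 64 x 64 mm inside at 68 mm pitch; which pad is in which cell varies
- green_bottle: look-alike to leave alone: same shape and size as the amber bottles, with a red cap, but of green glass; loose, upright; origin at the centre of its underside, z up
- open_bottle: look-alike to leave alone: amber bottle of the same body without a cap, bare neck 20 mm in diameter (23 mm at the thread ring) ending at 92 mm with a dark mouth; loose, upright; origin at the centre of its underside, z up
Not all that is in view belongs to the job. Leave any purple look-alike of the bottle_white alone.

How it is judged (in metres and radians):
At the end, for the whole second after the job is handed in: Each capped amber bottle stands (within 0.12 rad of upright) on the pad of its cap's colour, within 17 mm of the pad's centre (anywhere in the cell), base under 8 mm above the pad's underside; the green and uncapped bottles are upright within 15 mm of their start; all at rest (horizontal distance between bottle_red and pad_red below 0.017 m and z of bottle_red in the frame of pad_red between 0 and 0.008 m and angle between each of bottle_red, bottle_blue, bottle_gold, bottle_white, green_bottle, open_bottle's own z axis and vertical below 0.12 rad and linear speed of each of bottle_red, bottle_blue, bottle_gold, bottle_white, green_bottle, open_bottle below 0.02 m/s and angular speed of each of bottle_red, bottle_blue, bottle_gold, bottle_white below 0.2 rad/s and horizontal distance between bottle_blue and pad_blue below 0.017 m and z of bottle_blue in the frame of pad_blue between 0 and 0.008 m and horizontal distance between bottle_gold and pad_gold below 0.017 m and z of bottle_gold in the frame of pad_gold between 0 and 0.008 m and horizontal distance between bottle_white and pad_white below 0.017 m and z of bottle_white in the frame of pad_white between 0 and 0.008 m and distance of each of green_bottle, open_bottle from where it was at the start of the episode below 0.015 m); the robot touches nothing.
It fails at once if a capped amber bottle was dropped or knocked flying (over 0.6 m/s with no finger on it) ((linear speed of bottle_red above 0.6 m/s and contact force between bottle_red and the fingers below 0.05 N) or (linear speed of bottle_blue above 0.6 m/s and contact force between bottle_blue and the fingers below 0.05 N) or (linear speed of bottle_gold above 0.6 m/s and contact force between bottle_gold and the fingers below 0.05 N) or (linear speed of bottle_white above 0.6 m/s and contact force between bottle_white and the fingers below 0.05 N)).
It fails at once if the green bottle was moved by more than 15 mm or tipped (distance of green_bottle from where it was at the start of the episode above 0.015 m or angle between green_bottle's own z axis and vertical above 0.3 rad).
It fails at once if the uncapped bottle was moved by more than 15 mm or tipped (distance of open_bottle from where it was at the start of the episode above 0.015 m or angle between open_bottle's own z axis and vertical above 0.3 rad).
It fails at once if a capped amber bottle was knocked over (tilted by more than 0.9 rad) (angle between any of bottle_red, bottle_blue, bottle_gold, bottle_white's own z axis and vertical above 0.9 rad).
It also fails if it takes over 122 s, if anything falls off the work surface, if the arm or the gripper's body presses on something with over 40 N, if the wrist force passes 120 N, or if a joint passes its speed limit or range.

## Working session

There is one attempt and no reset: what is moved stays moved. The work goes in short steps, Python scripts to look and compute and a tool call to move; the robot and the scene stay as the last step left them, time stands still between calls to the robot, and variables do not carry over. Pictures are saved under pics/ and viewed, at most 14 in all, crops included, and the job is handed in when it is done.

Besides the shell and the picture viewer there is one more tool, called after "Emit:" by a JSON object that holds its "op" and its "data". arm_command: Moves the arm, as the interface text tells. Its arguments: {"type":"object","properties":{"gripper":{"type":"array"},"translation":{"type":"array"},"spin":{"type":"array"},"grip_force":{"type":"number"}},"required":["gripper","translation","spin"]}

```bash
mkdir -p pics; cat > h.py <<'E'
import numpy as np, cv2
from bench import sensors, get_image, workorder, boxes_of, env
def ray(p,u,v):
    f=p["image"].shape[0]/2/np.tan(np.radians(p["vfov"])/2)
    V=np.array(p["view"]);R=V[:3,:3];t=V[:3,3]
    d=R.T@np.array([(u-p["cx"])/f,-(v-p["cy"])/f,-1]);return -R.T@t,d
def atz(p,u,v,z):
    c,d=ray(p,u,v);return c+d*(z-c[2])/d[2]
def proj(p,X):
    f=p["image"].shape[0]/2/np.tan(np.radians(p["vfov"])/2)
    V=np.array(p["view"]);q=V[:3,:3]@np.array(X)+V[:3,3]
    return p["cx"]+f*q[0]/-q[2],p["cy"]-f*q[1]/-q[2]
def save(p,n): cv2.imwrite("pics/"+n+".png",p["image"][:,:,::-1])
E
python3 - <<'E'
from h import *
np.set_printoptions(suppress=True,precision=1)
ims=[]
for n in("scene","side","wrist"):
    p=get_image(n);ims.append(p["image"]);save(p,n+"0")
    print(n,[k for k in p],p["vfov"],p["cx"],p["cy"],ray(p,320,200))
    for q in("bottle_red","bottle_blue","bottle_gold","bottle_white","green_bottle","open_bottle","pad_red","pad_blue","pad_gold","pad_white"):
        print(q,[(np.round(b["extent"]).astype(int).tolist(),round(b["conf"],2)) for b in boxes_of(p,q)][:6])
print(sensors.get_state())
E
```

```text
scene ['image', 'vfov', 'cx', 'cy', 'view', 'shot'] 45.745006160606835 320.9548524156891 195.24482582312822 (array([1406.9, -248.6,  823.8]), array([-0.7,  0.2, -0.7]))
bottle_red [([222, 217, 24, 41], 0.94)]
bottle_blue [([323, 163, 11, 40], 0.67)]
bottle_gold [([273, 166, 20, 39], 0.98)]
bottle_white [([187, 189, 18, 40], 0.93), ([219, 179, 23, 38], 0.79), ([222, 158, 21, 33], 0.79)]
green_bottle [([327, 205, 17, 41], 0.58)]
open_bottle [([282, 216, 20, 31], 0.88), ([274, 167, 17, 40], 0.21)]
pad_red [([426, 209, 21, 10], 0.72)]
pad_blue [([390, 198, 25, 8], 0.49), ([271, 167, 23, 36], 0.15)]
pad_gold [([422, 195, 20, 10], 0.53)]
pad_white [([398, 214, 23, 10], 0.69), ([223, 219, 17, 40], 0.53)]
side ['image', 'vfov', 'cx', 'cy', 'view', 'shot'] 50.45639183168899 316.1614418256448 202.38450772739714 (array([389.9, 535.6, 756.1]), array([ 0.1, -0.6, -0.8]))
bottle_red [([283, 93, 18, 45], 0.86)]
bottle_blue [([309, 186, 22, 45], 0.76)]
bottle_gold [([335, 148, 19, 38], 0.86)]
bottle_white [([375, 116, 21, 40], 0.66), ([337, 85, 17, 39], 0.62), ([264, 139, 25, 36], 0.36)]
green_bottl
[... 257 characters left out ...]
'image', 'vfov', 'cx', 'cy', 'view', 'shot'] 70.25567325399777 317.67640639488167 198.76176497590015 (array([ 280.2, -508.2,  383.8]), array([-0.3, -0.1, -1. ]))
bottle_red []
bottle_blue []
bottle_gold []
bottle_white []
green_bottle []
open_bottle []
pad_red []
pad_blue []
pad_gold []
pad_white []
{'clock': 1.65, 'qpos': array([-1.4,  0.2,  1.6,  0. ,  1.4, -0.2]), 'joint_velocities': array([-0.,  0., -0., -0., -0., -0.]), 'effort': array([ -0. , -43.4, -34.2,   0.1,   0. ,  -0. ]), 'eef_pos': array([ 208.9, -535.7,  302.7]), 'tool_rot': array([1. , 0.2, 0. , 0. ]), 'ft_force': array([-0.7,  0.1, -0.1]), 'moment': array([-0.,  0., -0.]), 'grasp_force': 0.0, 'finger_gap': 87.83333496921561}
```

View pics/scene0.png

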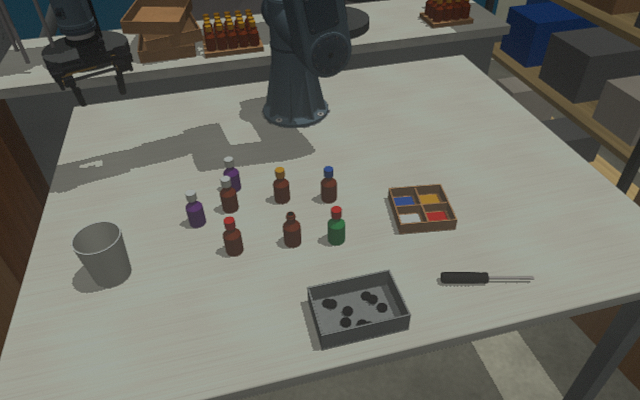

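View pics/side0.png

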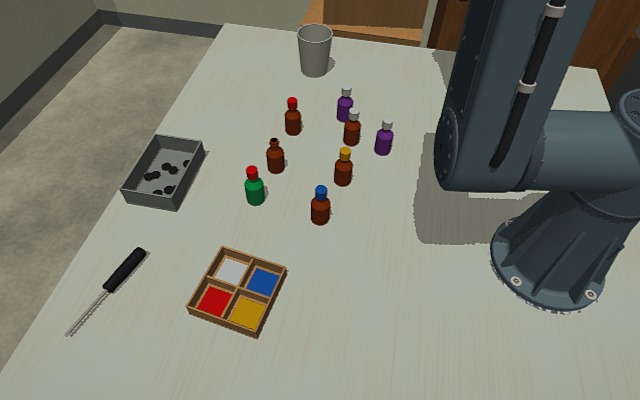

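The scene shows the bottles at these pixels:

| Thing | Scene | Side |
|---|---|---|
| Red cap, amber | (233,237) | (293,117) |
| Red cap, green glass (leave) | (336,226) | (255,186) |
| Uncapped (leave) | (291,230) | (275,155) |
| Blue | (328,185) | (320,205) |
| Gold | (281,186) | (343,167) |
| White cap, amber | (229,195) | (352,127) |
| White cap, purple (leave) | (195,210) and (231,175) | (384,138) and (345,104) |

The carton is at (421,208) in scene and (237,290) in side. For white, the one between the two purples is the one meant, since its body is amber. I'll measure now and confirm it in a crop.

```bash
cat > m.py <<'E'
from h import *
from scipy.optimize import least_squares
np.set_printoptions(suppress=True,precision=1)
S=get_image("scene");D=get_image("side")
def tri(a,b):
    A=[];r=[]
    for p,uv in((S,a),(D,b)):
        c,d=ray(p,*uv);d/=np.linalg.norm(d);P=np.eye(3)-np.outer(d,d);A.append(P);r.append(P@c)
    X=np.linalg.lstsq(np.vstack(A),np.hstack(r),rcond=None)[0]
    return X
def blob(p,col,uv,rad=14):
    h=cv2.cvtColor(p["image"],cv2.COLOR_RGB2HSV).astype(int);H,s,v=h[...,0],h[...,1],h[...,2]
    m={"red":((H<5)|(H>174))&(s>190)&(v>130),"blue":(abs(H-110)<12)&(s>120)&(v>60),"gold":(abs(H-22)<6)&(s>150)&(v>120),"white":(s<40)&(v>85)}[col]
    yy,xx=np.mgrid[:400,:640];m=m&(abs(xx-uv[0])<rad)&(abs(yy-uv[1])<rad)
    n,l,st,ce=cv2.connectedComponentsWithStats(m.astype(np.uint8))
    i=1+np.argmax(st[1:,4]);return ce[i],st[i,4]
if __name__=="__main__":
    for n,a,b in(("red",(229,223),(293,103)),("blue",(328,172),(321,191)),("gold",(280,173),(345,154)),("red",(337,212),(252,172))):
        x,na=blob(S,n,a,9);y,nb=blob(D,n,b,9);X=tri(x,y);print(n,x,y,na,nb,X,"z89:",atz(S,*x,89)[:2],atz(D,*y,89)[:2])
    for n,a,b in(("wh",(226,181.5),(353,115.5)),("purpleA",(191,197),(388,126)),("purpleB",(229,162),(346,91)),("open",(291,216),(273.5,141))): print(n,tri(a,b),atz(S,*a,89)[:2],atz(D,*b,89)[:2])
    for n,a,b in(("red",(436,216),(214,302)),("gold",(429,199),(249,311)),("blue",(403,201),(264,281))):
        x,na=blob(S,n,a,18);y,nb=blob(D,n,b,20);print("pad",n,x,y,na,nb,tri(x,y),atz(D,*y,7)[:2])
    print("padw",atz(D,231,271,7))
    a=cv2.resize(S["image"][150:260,180:350],None,fx=4,fy=4,interpolation=cv2.INTER_CUBIC)
    b=cv2.resize(D["image"][80:340,180:400],None,fx=2.3,fy=2.3,interpolation=cv2.INTER_CUBIC)
    cv2.imwrite("pics/c1.png",a[:,:,::-1]);cv2.imwrite("pics/c2.png",b[:,:,::-1])
E
python3 m.py
```

```text
Traceback (most recent call last):
  File "m.py", line 19, in <module>
    x,na=blob(S,n,a,9);y,nb=blob(D,n,b,9);X=tri(x,y);print(n,x,y,na,nb,X,"z89:",atz(S,*x,89)[:2],atz(D,*y,89)[:2])
         ~~~~^^^^^^^^^
  File "m.py", line 16, in blob
    i=1+np.argmax(st[1:,4]);return ce[i],st[i,4]
        ~~~~~~~~~^^^^^^^^^^
ValueError: attempt to get argmax of an empty sequence
```

```bash
sed -i 's/((H<5)|(H>174))&(s>190)&(v>130)/((H<5)|(H>172))\&(s>150)\&(v>140)/; s/i=1+np.argmax/if n<2: print("none",col,uv,h[int(uv[1]),int(uv[0])]); return np.array(uv,float),0\n    i=1+np.argmax/' m.py
sed -i 's/    if n<2/    if n<2/' m.py; python3 m.py
```

```text
red [228.5 219.6] [291.7  99.6] 51 44 [ 600.  -272.7  100.3] z89: [ 587.1 -273.3] [ 603.7 -286.3]
blue [328.2 168.7] [320.6 191.9] 37 135 [475.8  -6.8  96.7] z89: [463.4  -5.3] [477.8 -10.9]
gold [279.3 169.4] [344.9 150.3] 39 67 [ 446.7 -129.   100.1] z89: [ 431.9 -127.3] [ 447.7 -140.1]
red [336.  208.9] [250.9 169.4] 46 71 [630.  -31.1 100.2] z89: [617.8 -27.8] [634.2 -40.6]
wh [ 446.3 -263.9   88.2] [ 444.8 -265.1] [ 447.1 -260.3]
purpleA [ 355.6 -365.6  -14.6] [ 482.3 -352.8] [ 361.4 -241.1]
purpleB [ 468.4 -249.6  163.6] [ 363.6 -249.3] [ 477.9 -349.7]
open [ 610.7 -134.1   87.9] [ 613.4 -133.4] [ 609.8 -134.6]
pad red [435.8 215.7] [214.3 301.1] 127 589 [630.7 229.   14.4] [634.1 227.5]
pad gold [429.  198.7] [247.3 313.1] 146 709 [564.2 239.6  13.4] [566.2 237.8]
pad blue [403.5 200.5] [262.5 282.1] 124 552 [553.9 173.   14.1] [556.  170.5]
padw [623.7 159.7   7. ]
```

Emit:
{"op": "arm_command", "data": {"gripper": [0.3, 0.3, 0.3, 0.3, 0.3], "translation": [[2.5, 2.8, 0], [5, 5.6, 0], [7.5, 8.4, 0], [10, 11.2, 0], [12.5, 14, 0]], "spin": [0, 0, 0, 0, 0], "grip_force": 15}}

```text
clock: 2.27
eef_pos: [334.7, -394.4, 302.8]
tool_rot: [0.983, 0.185, 0.0, 0.0]
ft_force: [0.4, -0.4, -1.5]
finger_gap: 57.6
grasp_force: 0.0
```

Emit:
{"op": "arm_command", "data": {"gripper": [0.3, 0.3, 0.3, 0.3, 0.3], "translation": [[2.5, 2.8, 0], [5, 5.6, 0], [7.5, 8.4, 0], [9, 11, 0], [9, 11, 0]], "spin": [0, 0, 0, 0, 0]}}

```text
clock: 2.68
eef_pos: [426.1, -281.5, 302.8]
tool_rot: [0.982, 0.187, 0.001, -0.001]
ft_force: [0.1, 0.2, -1.0]
finger_gap: 57.2
grasp_force: 0.0
```

```bash
python3 - <<'E'
from h import *
np.set_printoptions(suppress=True,precision=3)
p=get_image("wrist");save(p,"w1");print(ray(p,320,200),sensors.get_state()["tool_rot"],sensors.get_state()["eef_pos"],sensors.get_state()["finger_gap"])
for n,b in dict(red=(600,-273),blue=(475,-7),gold=(447,-129),white=(446,-263),open=(611,-134)).items(): print(n,proj(p,(*b,100)))
E
```

```text
(array([ 497.15 , -253.8  ,  383.929]), array([-0.275, -0.116, -0.955])) [ 0.982  0.187  0.    -0.   ] [ 425.089 -283.528  302.78 ] 57.046155658337966
red (np.float64(382.60811356435386), np.float64(3.7878742891120396))
blue (np.float64(49.06698483434985), np.float64(28.46235489117126))
gold (np.float64(177.452862396283), np.float64(112.24058692658492))
white (np.float64(307.96009532906174), np.float64(164.21691199695044))
open (np.float64(231.0924025898148), np.float64(-84.72515591738002))
```

View pics/w1.png

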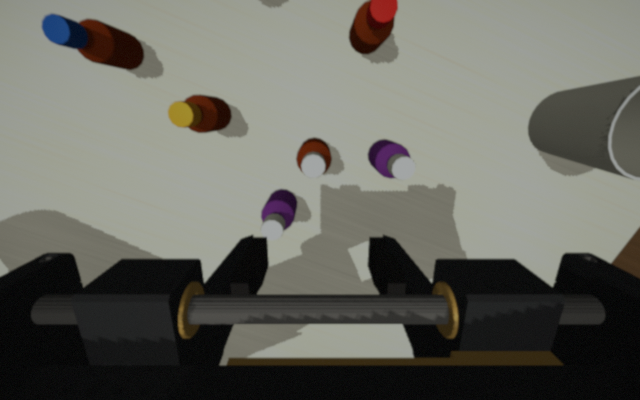

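The wrist view shows the white cap at (314,164) on an amber body, with purples at (272,228) and (400,166). It also shows gold at (182,114), blue at (57,29) and red at (383,9). That confirms which white-capped bottle to take.

```bash
python3 - <<'E'
from h import *
np.set_printoptions(suppress=True,precision=1)
p=get_image("wrist")
for n,b in dict(red=(384,9),blue=(54,27),gold=(181,115),white=(314,165)).items(): print(n,atz(p,*b,100)[:2])
s=sensors.get_state();print(s["eef_pos"])
E
```

```text
red [ 595.7 -278.2]
blue [476.7 -13.7]
gold [ 444.7 -135.2]
white [ 446.3 -271.3]
[ 424.4 -285.   302.8]
```

Emit:
{"op": "arm_command", "data": {"gripper": [0.3, 0.3, 0.3, 0.3, 0.3], "translation": [[1, 1, -3], [2.2, 1.8, -6], [2.2, 1.8, -9], [2.2, 1.8, -11.3], [2.2, 1.8, -11.3]], "spin": [0, 0, 0, 0, 0]}}

```text
clock: 3.2
eef_pos: [443.0, -266.9, 184.8]
tool_rot: [0.983, 0.184, -0.003, -0.004]
ft_force: [-0.7, 1.5, -0.5]
finger_gap: 57.6
grasp_force: 0.0
```

```bash
python3 - <<'E'
from h import *
np.set_printoptions(suppress=True,precision=1)
get_image("wrist");get_image("wrist");p=get_image("wrist");save(p,"w2")
s=sensors.get_state();e=s["eef_pos"];print(e)
print(proj(p,(e[0],e[1],100)),proj(p,(446,-264,100)),proj(p,(447,-270,100)))
E
```

```text
[ 445.9 -269.2  190.9]
(np.float64(318.7956864965095), np.float64(232.48971300708402)) (np.float64(311.37141475294084), np.float64(229.70232702421657)) (np.float64(320.53140070218456), np.float64(231.45394563552657))
```

View pics/w2.png

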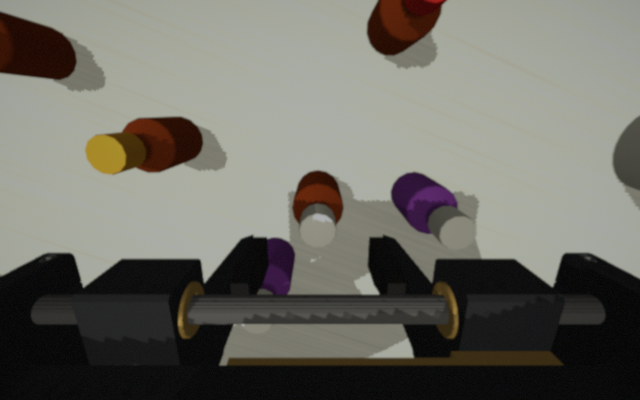

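The white cap top is at (318,230), midway between the fingers at x≈251 and 385. I'll descend and grasp.

Emit:
{"op": "arm_command", "data": {"gripper": [0.3, 0.3, 0.3, 0.3, 0.3], "translation": [[0, 0, -2], [0, 0, -4], [0, 0, -5.2], [0, 0, -5.6], [0, 0, -5.6]], "spin": [0, 0, 0, 0, 0]}}

```text
clock: 3.77
eef_pos: [445.8, -268.1, 133.9]
tool_rot: [0.983, 0.185, -0.0, -0.0]
ft_force: [0.3, -0.1, 0.6]
finger_gap: 57.4
grasp_force: 0.0
```

Emit:
{"op": "arm_command", "data": {"gripper": [-0.4, -0.6, -0.6, -0.6, -0.6], "translation": [[0, 0, 0], [0, 0, 0], [0, 0, 0], [0, 0, 0], [0, 0, 0]], "spin": [0, 0, 0, 0, 0], "grip_force": 15}}

```text
clock: 4.18
eef_pos: [446.2, -267.9, 134.3]
tool_rot: [0.983, 0.185, 0.0, 0.0]
ft_force: [-0.5, -0.1, -0.2]
finger_gap: 25.7
grasp_force: 0.0
```

Emit:
{"op": "arm_command", "data": {"gripper": [-0.7, -0.8, -0.8, -0.8, -0.8], "translation": [[0, 0, 0], [0, 0, 0], [0, 0, 0], [0, 0, 0], [0, 0, 0]], "spin": [0, 0, 0, 0, 0]}}

```text
clock: 4.6
eef_pos: [446.2, -267.9, 134.2]
tool_rot: [0.983, 0.185, 0.0, 0.0]
ft_force: [0.2, 0.9, 5.9]
finger_gap: 24.6
grasp_force: 15.0
```

Emit:
{"op": "arm_command", "data": {"gripper": [-0.8, -0.8, -0.8, -0.8, -0.8], "translation": [[0, 0, 0.6], [0, 0, 1.8], [0, 0, 3.5], [0, 0, 5.5], [0, 0, 7.5]], "spin": [0, 0, 0, 0, 0]}}

```text
clock: 5.02
eef_pos: [445.5, -267.4, 209.7]
tool_rot: [0.983, 0.185, -0.0, -0.0]
ft_force: [-0.6, 0.1, -3.2]
finger_gap: 24.4
grasp_force: 15.0
```

Emit:
{"op": "arm_command", "data": {"gripper": [-0.8, -0.8, -0.8, -0.8, -0.8], "translation": [[0, 0, 1.8], [0.3, 0.6, 3.2], [0.9, 2, 4], [1.6, 4, 4.5], [2.5, 6, 4.5]], "spin": [0, 0, 0, 0, 0]}}

```text
clock: 5.43
eef_pos: [471.3, -207.7, 255.9]
tool_rot: [0.983, 0.184, 0.001, 0.001]
ft_force: [0.2, -0.6, -1.1]
finger_gap: 24.1
grasp_force: 15.0
```

Emit:
{"op": "arm_command", "data": {"gripper": [-0.8, -0.8, -0.8, -0.8, -0.8], "translation": [[1, 2.4, 0], [2, 4.9, 0], [3, 7.4, 0], [4.1, 9.9, 0], [5.2, 12.4, 0]], "spin": [0, 0, 0, 0, 0]}}

```text
clock: 5.85
eef_pos: [523.0, -82.4, 254.3]
tool_rot: [0.983, 0.185, -0.0, 0.0]
ft_force: [-0.3, 0.2, -2.1]
finger_gap: 24.1
grasp_force: 15.0
```

Emit:
{"op": "arm_command", "data": {"gripper": [-0.8, -0.8, -0.8, -0.8, -0.8], "translation": [[1.1, 2.5, 0], [2.1, 5, 0], [3.1, 7.5, 0], [4.2, 10, 0], [5.2, 12.5, 0]], "spin": [0, 0, 0, 0, 0]}}

```text
clock: 6.27
eef_pos: [575.1, 42.6, 254.3]
tool_rot: [0.983, 0.185, -0.0, 0.0]
ft_force: [1.1, -0.6, -1.2]
finger_gap: 24.3
grasp_force: 15.0
```

Emit:
{"op": "arm_command", "data": {"gripper": [-0.8, -0.8, -0.8, -0.8, -0.8], "translation": [[1, 2.5, 0], [2, 5, 0], [3, 7.2, 0], [3.7, 8.8, 0], [4.2, 9.6, 0]], "spin": [0, 0, 0, 0, 0]}}

```text
clock: 6.68
eef_pos: [617.0, 139.4, 254.1]
tool_rot: [0.983, 0.186, -0.0, -0.0]
ft_force: [-0.2, -0.3, -1.8]
finger_gap: 24.2
grasp_force: 15.0
```

```bash
python3 - <<'E'
from h import *
np.set_printoptions(suppress=True,precision=1)
for i in range(3): get_image("wrist")
p=get_image("wrist");save(p,"w3")
s=sensors.get_state();e=s["eef_pos"];print(e,s["finger_gap"],s["grasp_force"])
for n,b in dict(red=(634,227.5),gold=(566,238),blue=(556,170.5),white=(624,160)).items(): print(n,proj(p,(*b,7)))
E
```

```text
[616.6 136.6 253.6] 24.270349083343827 15.001932894811034
red (np.float64(248.66606935796375), np.float64(136.16282348469414))
gold (np.float64(223.3287509519102), np.float64(187.14103531043455))
blue (np.float64(274.33378317617183), np.float64(213.80904970302456))
white (np.float64(301.62096329840386), np.float64(165.79363652689005))
```

View pics/w3.png

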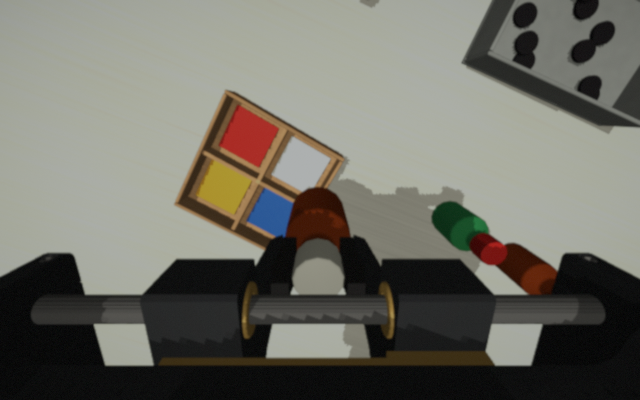

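The carton is clear in the wrist view: red (250,136), gold (225,186), white (301,164), blue at about (275,213). These match the prediction within 2 px. I'll lower white.

Emit:
{"op": "arm_command", "data": {"gripper": [-0.8, -0.8, -0.8, -0.8, -0.8], "translation": [[0.3, 0.8, 0], [0.7, 1.8, -1], [0.7, 2.15, -3], [0.7, 2.15, -5], [0.7, 2.15, -6.5]], "spin": [0, 0, 0, 0, 0]}}

```text
clock: 7.3
eef_pos: [623.3, 159.1, 186.5]
tool_rot: [0.983, 0.185, -0.001, -0.0]
ft_force: [-0.0, -1.1, -2.6]
finger_gap: 24.7
grasp_force: 15.0
```

Emit:
{"op": "arm_command", "data": {"gripper": [-0.8, -0.8, -0.8, -0.8, -0.8], "translation": [[0, 0, -1.5], [0, 0, -2.8], [0, 0, -3.8], [0, 0, -4.3], [0, 0, -4.6]], "spin": [0, 0, 0, 0, 0]}}

```text
clock: 7.72
eef_pos: [623.7, 158.7, 141.7]
tool_rot: [0.983, 0.185, -0.001, -0.0]
ft_force: [0.3, 0.0, -2.1]
finger_gap: 24.2
grasp_force: 15.0
```

Emit:
{"op": "arm_command", "data": {"gripper": [-0.8, -0.8, -0.8, -0.8, -0.8], "translation": [[0, 0, -0.05], [0, 0, -0.1], [0, 0, -0.15], [0, 0, -0.2], [0, 0, -0.2]], "spin": [0, 0, 0, 0, 0]}}

```text
clock: 8.13
eef_pos: [624.2, 158.8, 141.3]
tool_rot: [0.983, 0.185, 0.0, 0.0]
ft_force: [-0.3, 0.7, -1.8]
finger_gap: 24.1
grasp_force: 15.0
```

Emit:
{"op": "arm_command", "data": {"gripper": [-0.8, -0.8, -0.8, -0.8, -0.8], "translation": [[0, 0, -0.05], [0, 0, -0.1], [0, 0, -0.1], [0, 0, -0.1], [0, 0, -0.1]], "spin": [0, 0, 0, 0, 0]}}

```text
clock: 8.55
eef_pos: [624.7, 159.0, 141.2]
tool_rot: [0.983, 0.185, 0.001, 0.0]
ft_force: [-1.4, 0.3, 6.0]
finger_gap: 24.3
grasp_force: 15.0
```

```bash
python3 - <<'E'
from h import *
for i in range(3): get_image("wrist")
p=get_image("side");save(p,"s3");s=sensors.get_state();print(s["eef_pos"],s["ft_force"])
cv2.imwrite("pics/s3c.png",cv2.resize(p["image"][190:350,150:350],None,fx=3,fy=3)[:,:,::-1])
E
```

```text
[624.68310613 158.96358941 141.25088985] [-2.00175469  0.49209169  4.59837341]
```

View pics/s3c.png

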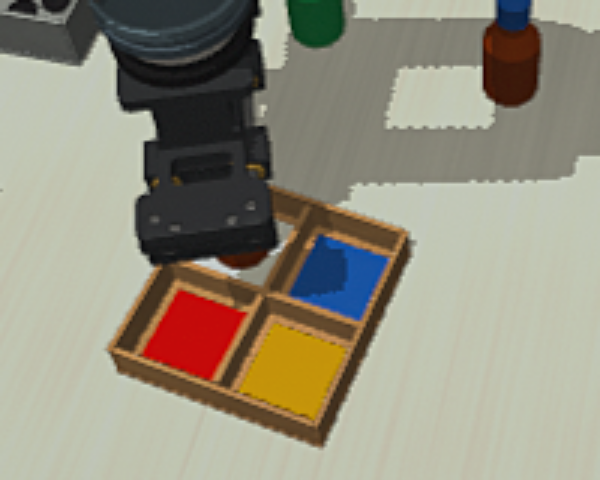

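The wrist force turned upward (6 N), and the crop shows the bottle base inside the white cell at (245,255). It's standing on the pad, so I'll release and go to blue.

Emit:
{"op": "arm_command", "data": {"gripper": [-0.35, -0.2, 0, 0, 0], "translation": [[0, 0, 0.05], [0, 0, 0.1], [0, 0, 0.1], [0, 0, 0.1], [0, 0, 0.1]], "spin": [0, 0, 0, 0, 0]}}

```text
clock: 9.17
eef_pos: [623.8, 158.8, 140.5]
tool_rot: [0.983, 0.185, -0.0, -0.0]
ft_force: [0.1, 0.1, 0.7]
finger_gap: 44.3
grasp_force: 0.0
```

Emit:
{"op": "arm_command", "data": {"gripper": [0, 0, 0, 0, 0.2], "translation": [[0, 0, 0.5], [0, 0, 2], [0, 0, 4], [0, 0, 6], [-1, -1, 6.9]], "spin": [0, 0, 0, 0, 0]}}

```text
clock: 9.58
eef_pos: [616.0, 149.8, 213.2]
tool_rot: [0.983, 0.185, 0.003, 0.0]
ft_force: [0.3, -0.3, 1.0]
finger_gap: 48.7
grasp_force: 0.0
```

Emit:
{"op": "arm_command", "data": {"gripper": [0.3, 0.3, 0.3, 0.3, 0.3], "translation": [[-2.4, -2.7, 0], [-4.8, -5.5, 0], [-7.2, -8.3, 0], [-9.5, -11.1, 0], [-11.8, -13.9, 0]], "spin": [0, 0, 0, 0, 0]}}

```text
clock: 10.0
eef_pos: [494.7, 8.9, 210.0]
tool_rot: [0.983, 0.185, 0.0, 0.0]
ft_force: [0.7, -0.7, 0.7]
finger_gap: 57.4
grasp_force: 0.0
```

Emit:
{"op": "arm_command", "data": {"gripper": [0.3, 0.3, 0.3, 0.3, 0.3], "translation": [[-1, -1, 0], [-2, -2, 0], [-2, -2, 0], [-2, -2, 0], [-2, -2, 0]], "spin": [0, 0, 0, 0, 0]}}

```text
clock: 10.42
eef_pos: [476.6, -10.0, 210.2]
tool_rot: [0.983, 0.185, 0.001, 0.0]
ft_force: [-0.6, -0.5, -0.4]
finger_gap: 57.8
grasp_force: 0.0
```

```bash
python3 - <<'E'
from h import *
p=get_image("wrist");save(p,"w4");q=get_image("side")
s=sensors.get_state();e=s["eef_pos"];print(e,proj(p,(e[0],e[1],100)))
w=cv2.resize(p["image"],(640,400));c=cv2.resize(q["image"][190:350,150:350],(500,400))
cv2.imwrite("pics/w4c.png",cv2.resize(np.hstack([p["image"],c]),(800,281))[:,:,::-1])
E
```

```text
[476.52669335  -9.68646825 209.88660764] (np.float64(317.0188539322604), np.float64(221.59123183317405))
```

View pics/w4c.png

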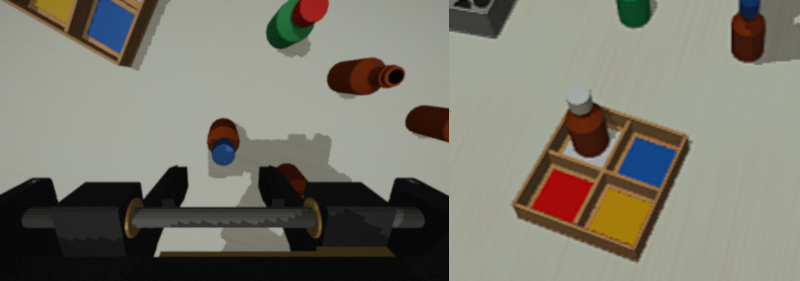

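White stands upright in its cell. The blue cap at wrist (318,218) is centred under the tool, with the predicted point at (317,221).

Emit:
{"op": "arm_command", "data": {"gripper": [0.3, 0.3, 0.3, 0.3, 0.3], "translation": [[0, 0.1, -2.5], [0, 0.1, -5], [0, 0.1, -6.8], [0, 0.1, -7.6], [0, 0.1, -7.6]], "spin": [0, 0, 0, 0, 0]}}

```text
clock: 10.93
eef_pos: [474.9, -8.4, 131.8]
tool_rot: [0.983, 0.185, -0.002, -0.001]
ft_force: [-0.8, -0.0, 1.1]
finger_gap: 56.9
grasp_force: 0.0
```

Emit:
{"op": "arm_command", "data": {"gripper": [-0.2, -0.4, -0.6, -0.8, -0.8], "translation": [[0, 0, 0], [0, 0, 0], [0, 0, 0], [0, 0, 0], [0, 0, 0]], "spin": [0, 0, 0, 0, 0]}}

```text
clock: 11.35
eef_pos: [476.4, -9.4, 134.6]
tool_rot: [0.983, 0.185, 0.001, 0.0]
ft_force: [0.4, -0.5, -0.4]
finger_gap: 26.3
grasp_force: 0.2
```

Emit:
{"op": "arm_command", "data": {"gripper": [-0.8, -0.8, -0.8, -0.8, -0.8], "translation": [[0, 0, 0], [0, 0, 0.6], [0, 0, 1.8], [0, 0, 3.5], [0, 0, 5.5]], "spin": [0, 0, 0, 0, 0]}}

```text
clock: 11.77
eef_pos: [475.0, -9.0, 188.7]
tool_rot: [0.983, 0.185, -0.001, -0.001]
ft_force: [0.0, 0.4, -0.6]
finger_gap: 24.5
grasp_force: 15.0
```

Emit:
{"op": "arm_command", "data": {"gripper": [-0.8, -0.8, -0.8, -0.8, -0.8], "translation": [[0, 0.2, 2], [0.4, 1, 4], [1.2, 2.7, 5], [2.1, 4.7, 5], [3.1, 6.9, 5]], "spin": [0, 0, 0, 0, 0]}}

```text
clock: 12.18
eef_pos: [507.5, 60.1, 240.3]
tool_rot: [0.983, 0.184, 0.001, 0.0]
ft_force: [0.1, -1.4, -1.0]
finger_gap: 24.2
grasp_force: 15.0
```

Emit:
{"op": "arm_command", "data": {"gripper": [-0.8, -0.8, -0.8, -0.8, -0.8], "translation": [[1, 2.2, 0], [2, 4.6, 0], [3.1, 7, 0], [4.1, 9.2, 0], [4.9, 10.9, 0]], "spin": [0, 0, 0, 0, 0]}}

```text
clock: 12.6
eef_pos: [556.1, 170.5, 239.0]
tool_rot: [0.983, 0.185, -0.0, -0.0]
ft_force: [-0.3, 0.5, -0.5]
finger_gap: 24.4
grasp_force: 15.0
```

Emit:
{"op": "arm_command", "data": {"gripper": [-0.8, -0.8, -0.8, -0.8, -0.8], "translation": [[0, 0, 0], [0, 0, -1], [0, 0, -2.5], [0, 0, -4.3], [0, 0, -6]], "spin": [0, 0, 0, 0, 0]}}

```text
clock: 13.02
eef_pos: [555.2, 167.6, 177.5]
tool_rot: [0.983, 0.184, -0.0, 0.0]
ft_force: [0.3, -0.2, -0.6]
finger_gap: 24.3
grasp_force: 15.0
```

Emit:
{"op": "arm_command", "data": {"gripper": [-0.8, -0.8, -0.8, -0.8, -0.8], "translation": [[0, 0, -1.5], [0, 0, -2.5], [0, 0, -3.2], [0, 0, -3.6], [0, 0, -3.7]], "spin": [0, 0, 0, 0, 0]}}

```text
clock: 13.43
eef_pos: [556.1, 168.3, 141.7]
tool_rot: [0.983, 0.185, 0.0, 0.0]
ft_force: [0.3, -0.5, -0.0]
finger_gap: 24.1
grasp_force: 15.0
```

Emit:
{"op": "arm_command", "data": {"gripper": [-0.8, -0.8, -0.8, -0.8, -0.8], "translation": [[0, 0, -0.05], [0, 0, -0.1], [0, 0, -0.15], [0, 0, -0.2], [0, 0, -0.2]], "spin": [0, 0, 0, 0, 0]}}

```text
clock: 13.85
eef_pos: [557.0, 168.9, 141.4]
tool_rot: [0.983, 0.185, 0.001, 0.0]
ft_force: [-1.2, -0.8, 6.0]
finger_gap: 23.8
grasp_force: 15.0
```

Emit:
{"op": "arm_command", "data": {"gripper": [-0.35, -0.2, 0, 0, 0], "translation": [[0, 0, 0.05], [0, 0, 0.1], [0, 0, 0.1], [0, 0, 0.1], [0, 0, 0.1]], "spin": [0, 0, 0, 0, 0]}}

```text
clock: 14.27
eef_pos: [555.8, 168.8, 140.5]
tool_rot: [0.983, 0.185, -0.0, -0.0]
ft_force: [0.2, -0.4, 0.1]
finger_gap: 43.9
grasp_force: 0.0
```

Emit:
{"op": "arm_command", "data": {"gripper": [0, 0, 0, 0, 0.2], "translation": [[0, 0, 0.5], [0, 0, 2], [0, 0, 4], [0, 0, 6], [-0.5, -1.5, 6.9]], "spin": [0, 0, 0, 0, 0]}}

```text
clock: 14.68
eef_pos: [552.5, 155.3, 212.9]
tool_rot: [0.983, 0.186, 0.002, -0.0]
ft_force: [-0.1, 0.0, 1.0]
finger_gap: 48.4
grasp_force: 0.0
```

Emit:
{"op": "arm_command", "data": {"gripper": [0.3, 0.3, 0.3, 0.3, 0.3], "translation": [[-1.2, -3.2, 0], [-2.4, -6.5, 0], [-3.6, -9.8, 0], [-4.8, -13, 0], [-6, -16.2, 0]], "spin": [0, 0, 0, 0, 0]}}

```text
clock: 15.1
eef_pos: [490.2, -9.4, 210.1]
tool_rot: [0.983, 0.185, 0.0, 0.0]
ft_force: [0.2, -0.7, -0.2]
finger_gap: 57.5
grasp_force: 0.0
```

Emit:
{"op": "arm_command", "data": {"gripper": [0.3, 0.3, 0.3, 0.3, 0.3], "translation": [[-1.2, -3.2, 0], [-2.4, -6.5, 0], [-3.6, -9.8, 0], [-4.5, -12.4, 0], [-4.5, -12.4, 0]], "spin": [0, 0, 0, 0, 0]}}

```text
clock: 15.52
eef_pos: [444.9, -136.1, 210.3]
tool_rot: [0.983, 0.183, 0.0, 0.001]
ft_force: [-0.2, -0.4, 1.0]
finger_gap: 57.2
grasp_force: 0.0
```

```bash
python3 - <<'E'
from h import *
for i in range(3):get_image("wrist")
p=get_image("wrist");q=get_image("side")
s=sensors.get_state();e=s["eef_pos"];print(e,proj(p,(e[0],e[1],100)))
c=cv2.resize(q["image"][190:350,150:350],(500,400))
cv2.imwrite("pics/w5c.png",cv2.resize(np.hstack([p["image"],c]),(800,281))[:,:,::-1])
E
```

```text
[ 446.16878896 -131.27010294  209.75816725] (np.float64(316.50717158909174), np.float64(221.10467785988746))
```

View pics/w5c.png

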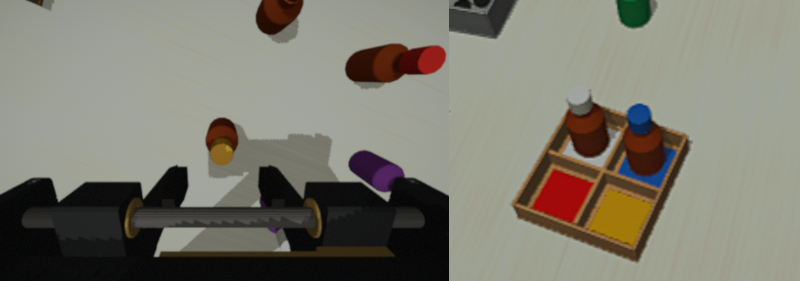

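Blue is placed upright. The gold cap at wrist (315,218) is centred. I'll grasp it and carry it higher, because the path crosses the bottles already placed.

Emit:
{"op": "arm_command", "data": {"gripper": [0.3, 0.3, 0.3, 0.3, 0.3], "translation": [[0, 0.1, -2.5], [0, 0.1, -5], [0, 0.1, -6.8], [0, 0.1, -7.6], [0, 0.1, -7.6]], "spin": [0, 0, 0, 0, 0]}}

```text
clock: 16.18
eef_pos: [445.0, -129.5, 131.9]
tool_rot: [0.983, 0.186, -0.002, -0.001]
ft_force: [-0.0, 0.2, 0.3]
finger_gap: 57.3
grasp_force: 0.0
```

Emit:
{"op": "arm_command", "data": {"gripper": [-0.2, -0.4, -0.6, -0.8, -0.8], "translation": [[0, 0, 0], [0, 0, 0], [0, 0, 0], [0, 0, 0], [0, 0, 0]], "spin": [0, 0, 0, 0, 0]}}

```text
clock: 16.6
eef_pos: [446.3, -131.5, 134.5]
tool_rot: [0.983, 0.185, 0.001, 0.0]
ft_force: [-0.7, 1.1, 2.0]
finger_gap: 26.4
grasp_force: 0.3
```

Emit:
{"op": "arm_command", "data": {"gripper": [-0.8, -0.8, -0.8, -0.8, -0.8], "translation": [[0, 0, 0], [0, 0, 0.6], [0, 0, 1.8], [0, 0, 3.5], [0, 0, 5.5]], "spin": [0, 0, 0, 0, 0]}}

```text
clock: 17.02
eef_pos: [445.0, -130.8, 188.6]
tool_rot: [0.983, 0.185, -0.001, -0.001]
ft_force: [0.7, -0.2, -2.7]
finger_gap: 23.9
grasp_force: 15.0
```

Emit:
{"op": "arm_command", "data": {"gripper": [-0.8, -0.8, -0.8, -0.8, -0.8], "translation": [[0, 0, 2], [0, 0, 4], [0, 0.2, 6], [0.3, 1, 7.3], [1, 2.6, 7.6]], "spin": [0, 0, 0, 0, 0]}}

```text
clock: 17.43
eef_pos: [456.6, -106.5, 267.8]
tool_rot: [0.983, 0.184, 0.002, 0.002]
ft_force: [0.8, -0.7, -1.8]
finger_gap: 24.0
grasp_force: 15.0
```

Emit:
{"op": "arm_command", "data": {"gripper": [-0.8, -0.8, -0.8, -0.8, -0.8], "translation": [[0.8, 2.4, 0], [1.6, 4.9, 0], [2.4, 7.4, 0], [3.2, 9.9, 0], [4, 12.4, 0]], "spin": [0, 0, 0, 0, 0]}}

```text
clock: 17.85
eef_pos: [495.8, 20.0, 264.9]
tool_rot: [0.983, 0.185, -0.0, -0.0]
ft_force: [0.5, -1.1, -1.7]
finger_gap: 24.3
grasp_force: 15.0
```

Emit:
{"op": "arm_command", "data": {"gripper": [-0.8, -0.8, -0.8, -0.8, -0.8], "translation": [[0.8, 2.5, 0], [1.6, 5, 0], [2.4, 7.5, 0], [3.2, 10, 0], [4, 12.4, 0]], "spin": [0, 0, 0, 0, 0]}}

```text
clock: 18.27
eef_pos: [535.8, 144.1, 264.7]
tool_rot: [0.983, 0.185, -0.0, -0.0]
ft_force: [0.3, -0.6, -2.0]
finger_gap: 24.2
grasp_force: 15.0
```

Emit:
{"op": "arm_command", "data": {"gripper": [-0.8, -0.8, -0.8, -0.8, -0.8], "translation": [[0.8, 2.5, 0], [1.6, 5, 0], [2.4, 7.2, 0], [3, 8.7, 0], [3.05, 9.3, 0]], "spin": [0, 0, 0, 0, 0]}}

```text
clock: 18.68
eef_pos: [566.6, 237.7, 264.6]
tool_rot: [0.983, 0.186, -0.0, -0.0]
ft_force: [-1.0, 0.5, -1.1]
finger_gap: 24.1
grasp_force: 15.0
```

Emit:
{"op": "arm_command", "data": {"gripper": [-0.8, -0.8, -0.8, -0.8, -0.8], "translation": [[0, 0, 0], [0, 0, -0.6], [0, 0, -2], [0, 0, -4.2], [0, 0, -6.5]], "spin": [0, 0, 0, 0, 0]}}

```text
clock: 19.1
eef_pos: [566.6, 234.5, 199.7]
tool_rot: [0.983, 0.184, 0.001, 0.0]
ft_force: [0.5, 0.9, -1.7]
finger_gap: 24.2
grasp_force: 15.0
```

Emit:
{"op": "arm_command", "data": {"gripper": [-0.8, -0.8, -0.8, -0.8, -0.8], "translation": [[0, 0, -2], [0, 0, -3.7], [0, 0, -4.9], [0, 0, -5.6], [0, 0, -5.8]], "spin": [0, 0, 0, 0, 0]}}

```text
clock: 19.52
eef_pos: [566.3, 235.2, 141.4]
tool_rot: [0.983, 0.184, -0.0, -0.0]
ft_force: [-0.8, 1.2, 4.1]
finger_gap: 24.1
grasp_force: 15.0
```

Emit:
{"op": "arm_command", "data": {"gripper": [-0.8, -0.8, -0.8, -0.8, -0.8], "translation": [[0, 0, -0.05], [0, 0, -0.1], [0, 0, -0.15], [0, 0, -0.2], [0, 0, -0.2]], "spin": [0, 0, 0, 0, 0]}}

```text
clock: 19.93
eef_pos: [567.2, 236.0, 141.1]
tool_rot: [0.983, 0.185, 0.001, 0.0]
ft_force: [-0.8, -0.0, 5.3]
finger_gap: 24.1
grasp_force: 15.0
```

Emit:
{"op": "arm_command", "data": {"gripper": [-0.35, -0.2, 0, 0, 0], "translation": [[0, 0, 0.05], [0, 0, 0.1], [0, 0, 0.1], [0, 0, 0.1], [0, 0, 0.1]], "spin": [0, 0, 0, 0, 0]}}

```text
clock: 20.35
eef_pos: [566.3, 235.7, 140.5]
tool_rot: [0.983, 0.185, -0.0, 0.0]
ft_force: [0.8, -0.5, 0.5]
finger_gap: 43.9
grasp_force: 0.0
```

Emit:
{"op": "arm_command", "data": {"gripper": [0, 0, 0, 0, 0], "translation": [[0, 0, 0.5], [0, 0, 2], [0, 0, 4], [0, 0, 6], [0, -1.1, 6.9]], "spin": [0, 0, 0, 0, 0]}}

```text
clock: 20.77
eef_pos: [567.4, 226.0, 212.8]
tool_rot: [0.983, 0.186, 0.002, -0.0]
ft_force: [0.7, 1.0, 0.5]
finger_gap: 44.0
grasp_force: 0.0
```

Emit:
{"op": "arm_command", "data": {"gripper": [0, 0, 0, 0.3, 0.3], "translation": [[0.2, -3.2, 0], [0.4, -6.4, 0], [0.6, -9.8, 0], [0.8, -13.2, 0], [1, -16.6, 0]], "spin": [0, 0, 0, 0, 0]}}

```text
clock: 21.18
eef_pos: [576.0, 56.6, 209.6]
tool_rot: [0.983, 0.185, -0.0, 0.0]
ft_force: [1.4, -0.6, 0.1]
finger_gap: 55.1
grasp_force: 0.0
```

Emit:
{"op": "arm_command", "data": {"gripper": [0.3, 0.3, 0.3, 0.3, 0.3], "translation": [[0.2, -3.4, 0], [0.4, -6.8, 0], [0.6, -10.2, 0], [0.8, -13.6, 0], [1, -17, 0]], "spin": [0, 0, 0, 0, 0]}}

```text
clock: 21.6
eef_pos: [585.7, -113.6, 209.6]
tool_rot: [0.983, 0.185, -0.0, 0.0]
ft_force: [1.3, 0.4, 0.8]
finger_gap: 57.2
grasp_force: 0.0
```

Emit:
{"op": "arm_command", "data": {"gripper": [0.3, 0.3, 0.3, 0.3, 0.3], "translation": [[0.2, -3.4, 0], [0.4, -6.8, 0], [0.6, -10.2, 0], [0.8, -13.4, 0], [1.2, -16.4, 0]], "spin": [0, 0, 0, 0, 0]}}

```text
clock: 22.02
eef_pos: [597.3, -277.9, 209.4]
tool_rot: [0.983, 0.184, -0.0, -0.0]
ft_force: [0.7, 0.6, 0.4]
finger_gap: 57.0
grasp_force: 0.0
```

```bash
python3 - <<'E'
from h import *
for i in range(6):get_image("wrist")
p=get_image("wrist");q=get_image("side")
s=sensors.get_state();e=s["eef_pos"];print(e,proj(p,(e[0],e[1],100)))
c=cv2.resize(q["image"][190:350,150:350],(500,400))
cv2.imwrite("pics/w6c.png",cv2.resize(np.hstack([p["image"],c]),(800,281))[:,:,::-1])
E
```

```text
[ 598.28335721 -273.87730506  209.57923417] (np.float64(317.1951648431993), np.float64(221.2830962541321))
```

View pics/w6c.png

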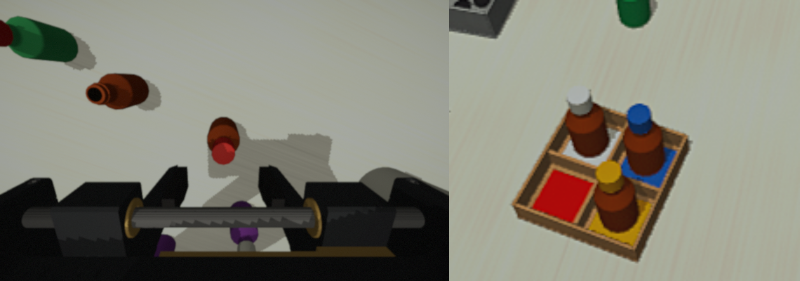

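Gold is placed. The red cap at wrist (318,218) sits on an amber body and is centred; green is at (65,50) and the open bottle at (165,130). I'll grasp it and carry it high.

Emit:
{"op": "arm_command", "data": {"gripper": [0.3, 0.3, 0.3, 0.3, 0.3], "translation": [[0, 0.1, -2.5], [0, 0.1, -5], [0, 0.1, -6.8], [0, 0.1, -7.6], [0, 0.1, -7.6]], "spin": [0, 0, 0, 0, 0]}}

```text
clock: 22.83
eef_pos: [597.4, -272.4, 131.4]
tool_rot: [0.983, 0.185, -0.002, -0.002]
ft_force: [0.0, 0.1, -0.1]
finger_gap: 57.3
grasp_force: 0.0
```

Emit:
{"op": "arm_command", "data": {"gripper": [-0.2, -0.4, -0.6, -0.8, -0.8], "translation": [[0, 0, 0], [0, 0, 0], [0, 0, 0], [0, 0, 0], [0, 0, 0]], "spin": [0, 0, 0, 0, 0]}}

```text
clock: 23.25
eef_pos: [598.8, -274.5, 134.8]
tool_rot: [0.983, 0.185, 0.001, 0.001]
ft_force: [0.1, -0.3, -0.0]
finger_gap: 26.0
grasp_force: 0.0
```

Emit:
{"op": "arm_command", "data": {"gripper": [-0.8, -0.8, -0.8, -0.8, -0.8], "translation": [[0, 0, 0], [0, 0, 0.6], [0, 0, 1.8], [0, 0, 3.5], [0, 0, 5.5]], "spin": [0, 0, 0, 0, 0]}}

```text
clock: 23.67
eef_pos: [597.8, -273.9, 189.0]
tool_rot: [0.983, 0.185, -0.001, -0.001]
ft_force: [0.2, 0.3, -1.5]
finger_gap: 24.3
grasp_force: 15.0
```

Emit:
{"op": "arm_command", "data": {"gripper": [-0.8, -0.8, -0.8, -0.8, -0.8], "translation": [[0, 0, 2], [0, 0, 4], [0, 0, 6], [0, 0, 7.5], [0, 0, 8.1]], "spin": [0, 0, 0, 0, 0]}}

```text
clock: 24.08
eef_pos: [599.3, -274.8, 273.9]
tool_rot: [0.983, 0.185, 0.002, 0.002]
ft_force: [1.3, 0.2, -1.4]
finger_gap: 24.6
grasp_force: 15.0
```

Emit:
{"op": "arm_command", "data": {"gripper": [-0.8, -0.8, -0.8, -0.8, -0.8], "translation": [[0, 1, 0], [0.2, 3, 0], [0.4, 5.5, 0], [0.6, 8.2, 0], [0.8, 11, 0]], "spin": [0, 0, 0, 0, 0]}}

```text
clock: 24.5
eef_pos: [605.6, -162.5, 268.2]
tool_rot: [0.983, 0.184, -0.001, -0.001]
ft_force: [-0.0, 0.7, -1.3]
finger_gap: 24.0
grasp_force: 15.0
```

Emit:
{"op": "arm_command", "data": {"gripper": [-0.8, -0.8, -0.8, -0.8, -0.8], "translation": [[0.2, 2.8, 0], [0.4, 5.6, 0], [0.6, 8.4, 0], [0.8, 11.2, 0], [1, 14, 0]], "spin": [0, 0, 0, 0, 0]}}

```text
clock: 24.92
eef_pos: [615.4, -22.0, 268.3]
tool_rot: [0.983, 0.185, -0.001, -0.001]
ft_force: [-0.3, 0.3, -0.2]
finger_gap: 24.2
grasp_force: 15.0
```

Emit:
{"op": "arm_command", "data": {"gripper": [-0.8, -0.8, -0.8, -0.8, -0.8], "translation": [[0.2, 2.8, 0], [0.4, 5.6, 0], [0.6, 8.4, 0], [0.8, 11.2, 0], [1, 14, 0]], "spin": [0, 0, 0, 0, 0]}}

```text
clock: 25.33
eef_pos: [625.2, 117.8, 268.2]
tool_rot: [0.983, 0.185, -0.001, -0.0]
ft_force: [0.0, 0.2, -0.8]
finger_gap: 24.1
grasp_force: 15.0
```

Emit:
{"op": "arm_command", "data": {"gripper": [-0.8, -0.8, -0.8, -0.8, -0.8], "translation": [[0.2, 2.8, 0], [0.4, 5.5, 0], [0.6, 8, 0], [0.7, 10, 0], [0.75, 11, 0]], "spin": [0, 0, 0, 0, 0]}}

```text
clock: 25.75
eef_pos: [632.4, 228.8, 268.1]
tool_rot: [0.983, 0.186, -0.001, -0.0]
ft_force: [0.5, -0.6, -0.3]
finger_gap: 24.3
grasp_force: 15.0
```

Emit:
{"op": "arm_command", "data": {"gripper": [-0.8, -0.8, -0.8, -0.8, -0.8], "translation": [[0, 0, 0], [0, 0, -0.6], [0, 0, -2], [0, 0, -4.2], [0, 0, -6.5]], "spin": [0, 0, 0, 0, 0]}}

```text
clock: 26.17
eef_pos: [634.2, 224.2, 203.6]
tool_rot: [0.983, 0.184, 0.0, 0.0]
ft_force: [-0.0, 0.0, -0.6]
finger_gap: 24.3
grasp_force: 15.0
```

Emit:
{"op": "arm_command", "data": {"gripper": [-0.8, -0.8, -0.8, -0.8, -0.8], "translation": [[0, 0, -2], [0, 0, -3.9], [0, 0, -5.3], [0, 0, -6.1], [0, 0, -6.3]], "spin": [0, 0, 0, 0, 0]}}

```text
clock: 26.58
eef_pos: [633.8, 224.8, 140.8]
tool_rot: [0.983, 0.184, -0.001, -0.0]
ft_force: [-1.5, -0.0, 4.3]
finger_gap: 23.8
grasp_force: 15.0
```

Emit:
{"op": "arm_command", "data": {"gripper": [-0.8, -0.8, -0.8, -0.8, -0.8], "translation": [[0, 0, -0.05], [0, 0, -0.1], [0, 0, -0.15], [0, 0, -0.2], [0, 0, -0.2]], "spin": [0, 0, 0, 0, 0]}}

```text
clock: 27.0
eef_pos: [634.4, 225.7, 140.5]
tool_rot: [0.983, 0.185, 0.001, 0.0]
ft_force: [0.8, -1.0, 2.9]
finger_gap: 24.2
grasp_force: 15.0
```

Contact felt. I'll release and retreat upward.

Emit:
{"op": "arm_command", "data": {"gripper": [-0.35, -0.2, 0, 0, 0], "translation": [[0, 0, 0.05], [0, 0, 0.1], [0, 0, 0.1], [0, 0, 0.1], [0, 0, 0.1]], "spin": [0, 0, 0, 0, 0]}}

```text
clock: 27.42
eef_pos: [633.8, 225.8, 140.6]
tool_rot: [0.983, 0.185, -0.0, 0.0]
ft_force: [-0.6, 0.5, 0.9]
finger_gap: 44.0
grasp_force: 0.0
```

Emit:
{"op": "arm_command", "data": {"gripper": [0, 0, 0, 0, 0], "translation": [[0, 0, 0.5], [0, 0, 2], [0, 0, 4], [0, 0, 7], [0, 0, 10]], "spin": [0, 0, 0, 0, 0]}}

```text
clock: 27.83
eef_pos: [633.5, 225.7, 242.3]
tool_rot: [0.983, 0.185, -0.0, -0.0]
ft_force: [0.7, -0.2, 0.0]
finger_gap: 44.0
grasp_force: 0.0
```

Emit:
{"op": "arm_command", "data": {"gripper": [0, 0, 0, 0, 0], "translation": [[-3, 0, 2], [-6, 0, 4], [-9, 0, 6], [-12, 0, 6], [-15, 0, 6]], "spin": [0, 0, 0, 0, 0]}}

```text
clock: 28.25
eef_pos: [483.4, 225.9, 304.0]
tool_rot: [0.983, 0.185, 0.003, -0.0]
ft_force: [0.0, -0.2, -0.2]
finger_gap: 44.2
grasp_force: 0.0
```

Emit:
{"op": "arm_command", "data": {"gripper": [0, 0, 0, 0, 0], "translation": [[-2, 0, 0], [-3, 0, 0], [-3, 0, 0], [-3, 0, 0], [-3, 0, 0]], "spin": [0, 0, 0, 0, 0]}}

```text
clock: 28.67
eef_pos: [455.1, 225.7, 301.4]
tool_rot: [0.983, 0.185, 0.001, 0.0]
ft_force: [-0.1, -0.2, 0.8]
finger_gap: 43.9
grasp_force: 0.0
```

```bash
python3 - <<'E'
from h import *
p=get_image("scene");q=get_image("side")
c=cv2.resize(q["image"][80:340,150:400],(480,500));d=cv2.resize(p["image"][140:260,180:480],(780,312))
cv2.imwrite("pics/e.png",cv2.resize(np.hstack([c,np.vstack([d,np.zeros((188,780,3),np.uint8)])]),(800,317))[:,:,::-1])
E
```

```text
(no output)
```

View pics/e.png

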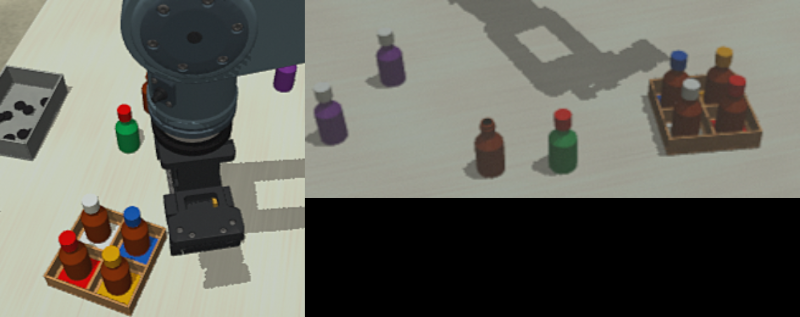

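All four bottles stand upright in the cells of their own colour: in the side half, red (75,258), white (96,220), blue (136,233) and gold (116,272). The green, open and purple bottles are where they started, and the arm is clear.

```bash
python3 -c "
from bench import workorder
print(workorder.job_done())"
```

```text
the job is handed in; nothing more can be done
None
```

The four capped amber bottles stand upright in the cells matching their cap colours, the green and uncapped bottles were left standing where they were, and the job is handed in; the final pictures look right, but no verdict was returned.

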